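Make up the blood-grouping kit and the antiglobulin kit

ROBOT

A 7-joint arm with a two-finger parallel gripper is mounted at the origin on a cart in front of the work surface, level with it; the furniture and walls round the work are solid. World frame = base frame: x ahead of the robot, y to its left, z up, the work surface at z = 0. Lengths are in m, angles in rad, forces in N, time in s.
With the tool pointing down it reaches from about 0.4 to 0.85 m from the base axis. Payload 10.4 kg.
Tool frame: the origin (TCP) lies midway between the tips of the shut fingers; the grasp point (between the pads) lies 19 mm behind it; z points along the fingers, y is the line along which they close (so a half turn about z gives the same grasp; the last joint's range is limited). The gripper opens to 87 mm and grips with 3 to 60 N. Pads are 19 mm wide; open, the fingers measure 117 mm over their backs; the gripper's body (75 mm by 190 mm) begins 51 mm behind the grasp point.
Start: joints at [-0.023, 0.332, -0.065, 1.46, 0.022, 1.35, -0.088], TCP at [0.625, 0, 0.223] pointing down, gripper open.
Joint ranges: [-2.6, 2.6], [-0.5, 2.12], [-1.47, 1.34], [0.16, 2.42], [-1.27, 4.41], [0.06, 2.06], [-2.6, 2.6]. Speed limits (rad/s): [2.22, 2.22, 2.79, 2.79, 3.14, 3.14, 3.14].

INTERFACE

Orientations are given as a unit quaternion [x, y, z, w].
In Python, from bench import sensors, eyes, order gives the robot as it stands.
- The arm moves only by the tool arm_command, never from a script. Its argument "steps" is a list of rows, each an object with "rot": the turn, a rotation vector about the world's x, y, z in degrees, a list of three; "slide": the shift along the world's x, y, z in m, a list of three; "grip": the opening, from 0 (shut) to 1 (fully open). A call has exactly 8 rows; each row shifts and turns the commanded pose from where the row before left it; what a row does not reach is not made up. A row lasts 1/8 s, in which the tool goes at most 62.5 mm and 10.7 degrees, less where a joint would pass 70% of its speed; a pose out of reach is approached as far as the arm can. A call with a gripper value outside its range is refused whole. The fingers move at their own pace and stop on an object; "newtons" is the grip in N (left out, the last holds). Time passes only in rows, so rows that do not move let the fingers close, or fill a call up. It gives the time, the measured TCP pose, the force, the opening and the grip force at its end, in the units of the state.
- sensors.read_state(): the state, without advancing time (a new reading comes with each control period).
- eyes.camera(name): name is "scene" or "side" or "wrist"; returns a dict with "pixels" (384x512x3 uint8, red, green, blue), "intrinsics" (3x3 intrinsics, pixels), "pose" (4x4, takes a point from camera to world coordinates). Camera axes: x right, y down, z forward; pixel columns grow to the right and rows downward; lengths in m; the calibration is good to about 2 mm. A picture is of the moment at which its call begins. There is no depth.
- order.close_job(): hands the job in; it is judged then, once.
Trained networks look in a picture, given as the dict that the camera call returned (one of the last four; its "shot" number tells which), for a name from the list of things; names that differ only in an ending like _2 or _b are one class to them, and where a whole thing is asked for, a point or a joint stands for the part that bears it (a point fixed in the world has none). Each returns a list of dicts, best first, with "conf" (0 to 1); they miss things now and then, are a little off and sometimes report something else, mostly with a low value. They report only what shows in the picture. A call takes as long as a camera call. They do not tell look-alikes from the thing itself.
- eyes.look_for(name, picture): "bbox" ([left, top, right, bottom] in pixels, round what is visible of it).
The state is a dict: "time": time; "joint_positions": joint angles; "joint_vel": joint speeds; "joint_torque": joint torques, N m; "ee_pos": TCP position; "eef_rot": TCP orientation; "ft_force": force on the tool from outside, world axes, zero at the start; "torque": the same for the moment, N m; "width": finger opening in m; "grip_force": force on a finger pad.
Only numpy, scipy, OpenCV 4.12 (cv2) and the standard library are available. Lean on these libraries where they do the work, as an engineer would, in place of code of your own. Each camera call takes 0.05 s, during which the arm holds its last target. There are 200 camera calls.

TASK

Make up the two bench kits for the next run from the stock on the worktop: the white tray is the grouping kit and takes the blue-topped and the yellow-topped dropper bottle, one in each well, and the blue marker laid in its pen rest; the grey tray is the antiglobulin kit and takes the green-topped dropper bottle in the small well and the small amber bottle in the large well. Keep all bottles upright and fully down in their wells, and leave the red-topped dropper bottle and the red marker where they are.

Things in the scene. Friction and masses are not known exactly. Their poses are not given: they have to be found in the camera images.
- grouping_tray: fixed white tray 124 (x) x 166 (y) mm; origin at worktop level, z up. Back block (x -4 to 58) 20 mm high: 2 round wells at x 27, y +38 and -38; 40 mm wide, mouth 46, floor 4 mm up. Front apron 4 mm thick (lip 8): pen rest = 2 steel wire V's at y +36 and -36, for a pen along y; V centred at x -31, 31 mm wide and 23 mm up at its top, finger room between the V's; pen's centre rests about 15.5 mm up. Rest is near the wells: lay the pen first.
- antiglobulin_tray: fixed grey block 80 (x) x 166 (y) x 20 mm high with a thin finger tab at each end; origin at its middle at worktop level, z up. 2 round wells at x 0, floors 4 mm above the worktop: the small one at y +44, 40 mm wide (mouth 46); the large one at y -38, 58 mm wide (mouth 64).
- blue_dropper_mid (a point): squeeze bottle, white body, blue screw top with pointed blue nozzle. Body 29 mm across, straight-sided to 44 mm, then a shoulder; top 18 mm across from 54 to 66 mm, nozzle 12 mm to 85 mm. Point: on its axis, half-way up (42.5 mm above the underside); z is up. 20 to 40 g.
- yellow_dropper_mid (a point): squeeze bottle, white body, yellow screw top with pointed yellow nozzle. Body 29 mm across, straight-sided to 44 mm, then a shoulder; top 18 mm across from 54 to 66 mm, nozzle 12 mm to 85 mm. Point: on its axis, half-way up (42.5 mm above the underside); z is up. 20 to 40 g.
- green_dropper_mid (a point): squeeze bottle, white body, green screw top with pointed green nozzle. Body 29 mm across, straight-sided to 44 mm, then a shoulder; top 18 mm across from 54 to 66 mm, nozzle 12 mm to 85 mm. Point: on its axis, half-way up (42.5 mm above the underside); z is up. 20 to 40 g.
- red_dropper_mid (a point): squeeze bottle, white body, red screw top with pointed red nozzle. Body 29 mm across, straight-sided to 44 mm, then a shoulder; top 18 mm across from 54 to 66 mm, nozzle 12 mm to 85 mm. Point: on its axis, half-way up (42.5 mm above the underside); z is up. 20 to 40 g.
- amber_bottle_mid (a point): small dark amber bottle, white screw cap, 99 mm tall: body 48 to 50 mm across, straight up to 65 mm; cap 32 mm across from 81 to 99 mm. Point: on its axis, half-way up (49.5 mm above the underside); z is up. 80 to 150 g.
- blue_marker_mid (a point): marker pen lying on the worktop: white barrel, blue cap. 131 mm long along its y axis (cap to -y), 10 mm across. Point: the pen's centre, 5 mm above the worktop; z is up. 14 g.
- red_marker_mid (a point): marker pen lying on the worktop: white barrel, red cap. 131 mm long along its y axis (cap to -y), 10 mm across. Point: the pen's centre, 5 mm above the worktop; z is up. 14 g.
Mind the look-alikes: they are no part of the job. What is shaped like the part that bears blue_marker_mid but black or pink is not meant.

How it is judged:
By the outcome, as a careful person would: the job done as asked, in the order asked, and still so for the second after the job is handed in, with the robot touching nothing.
It also fails if it takes over 128 s, if anything falls off the work surface, if the arm or the gripper's body presses on something with over 40 N, if the wrist force passes 120 N, or if a joint passes its speed limit or range.

## Working session

There is one attempt and no reset: what is moved stays moved. The work goes in short steps, Python scripts to look and compute and a tool call to move; the robot and the scene stay as the last step left them, time stands still between calls to the robot, and variables do not carry over. Pictures are saved under pics/ and viewed, at most 14 in all, crops included, and the job is handed in when it is done.

Besides the shell and the picture viewer there is one more tool, called by a JSON object that holds its "name" and its "arguments". arm_command: Moves the arm, as the interface text tells. Its arguments: {"type":"object","properties":{"steps":{"type":"array","items":{"type":"object","properties":{"rot":{"type":"array","items":{"type":"number"}},"slide":{"type":"array","items":{"type":"number"}},"grip":{"type":"number"}}}},"newtons":{"type":"number"}},"required":["steps"]}

```bash
ls; mkdir -p pics; cat > h.py <<'E'
import numpy as np, cv2
from bench import sensors, eyes, order
def ray(p,u,v):
    K=np.array(p["intrinsics"]);T=np.array(p["pose"])
    d=T[:3,:3]@np.linalg.inv(K)@np.array([u,v,1.]); return T[:3,3],d
def at_z(p,u,v,z):
    o,d=ray(p,u,v); return o+d*(z-o[2])/d[2]
def proj(p,X):
    K=np.array(p["intrinsics"]);T=np.array(p["pose"])
    c=T[:3,:3].T@(np.array(X)-T[:3,3]); c=K@c; return c[:2]/c[2]
def tri(obs):
    A=np.zeros((3,3));b=np.zeros(3)
    for p,u,v in obs:
        o,d=ray(p,u,v);d=d/np.linalg.norm(d);M=np.eye(3)-np.outer(d,d);A+=M;b+=M@o
    return np.linalg.solve(A,b)
def save(p,n,box=None,s=1):
    im=np.array(p["pixels"])[:,:,::-1]
    if box: l,t,r,b=box; im=im[t:b,l:r]
    cv2.imwrite("pics/"+n,cv2.resize(im,None,fx=s,fy=s,interpolation=cv2.INTER_CUBIC))
E
python3 - <<'E'
from h import *
s=sensors.read_state();print({k:np.round(s[k],3).tolist() for k in("time","ee_pos","eef_rot","width","ft_force")})
P={n:eyes.camera(n) for n in("scene","side","wrist")}
for n,p in P.items():
    save(p,n+"0.png",s=1.5); print(n,np.round(p["pose"],3).tolist(),np.round(p["intrinsics"],1).tolist())
for o in["grouping_tray","antiglobulin_tray","blue_dropper_mid","amber_bottle_mid","blue_marker_mid"]:
    for n,p in P.items():
        print(o,n,[(np.round(d["bbox"]).astype(int).tolist(),round(d["conf"],2)) for d in eyes.look_for(o,p)][:7])
E
```

```text
pics
{'time': 0.0, 'ee_pos': [0.625, -0.0, 0.222], 'eef_rot': [0.707, 0.707, -0.001, -0.0], 'width': 0.087, 'ft_force': [0.045, 0.04, 0.316]}
scene [[-0.783, -0.402, 0.474, 0.087], [-0.621, 0.48, -0.619, 0.556], [0.022, -0.78, -0.626, 0.628], [0.0, 0.0, 0.0, 1.0]] [[371.4, 0.0, 255.0], [0.0, 371.4, 189.0], [0.0, 0.0, 1.0]]
side [[0.908, -0.172, 0.381, 0.159], [-0.418, -0.38, 0.825, -0.713], [0.003, -0.909, -0.418, 0.441], [0.0, 0.0, 0.0, 1.0]] [[352.4, 0.0, 253.4], [0.0, 352.4, 196.1], [0.0, 0.0, 1.0]]
wrist [[1.0, 0.001, -0.002, 0.625], [0.0, -0.953, -0.303, 0.082], [-0.002, 0.303, -0.953, 0.385], [0.0, 0.0, 0.0, 1.0]] [[283.0, 0.0, 258.3], [0.0, 283.0, 192.8], [0.0, 0.0, 1.0]]
grouping_tray scene [([284, 150, 346, 192], 0.63)]
grouping_tray side [([253, 245, 357, 316], 0.63)]
grouping_tray wrist [([145, 261, 213, 336], 0.69)]
antiglobulin_tray scene [([136, 246, 231, 316], 0.75), ([132, 198, 159, 240], 0.48)]
antiglobulin_tray side [([202, 174, 234, 198], 0.76)]
antiglobulin_tray wrist [([81, 0, 161, 28], 0.74)]
blue_dropper_mid scene [([229, 141, 237, 167], 0.68), ([168, 176, 184, 205], 0.22)]
blue_dropper_mid side [([340, 198, 353, 230], 0.63)]
blue_dropper_mid wrist [([294, 233, 319, 270], 0.6)]
amber_bottle_mid scene [([131, 196, 159, 242], 0.63), ([169, 179, 183, 207], 0.3)]
amber_bottle_mid side [([264, 154, 276, 188], 0.82)]
amber_bottle_mid wrist [([80, 0, 161, 28], 0.51)]
blue_marker_mid scene [([288, 242, 300, 293], 0.77), ([195, 323, 261, 362], 0.73), ([234, 194, 254, 226], 0.49)]
blue_marker_mid side [([250, 210, 285, 226], 0.48), ([166, 213, 203, 229], 0.44)]
blue_marker_mid wrist [([161, 110, 214, 198], 0.89), ([0, 48, 64, 144], 0.81)]
```

View pics/scene0.png

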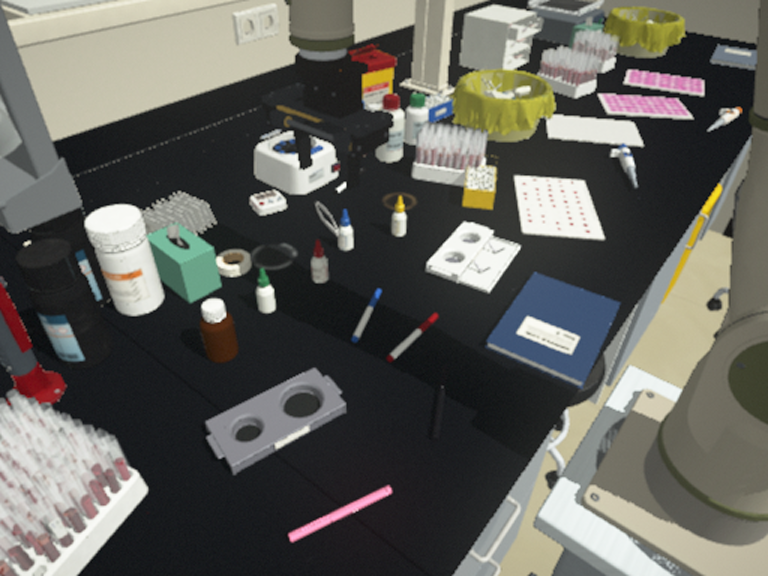

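View pics/side0.png

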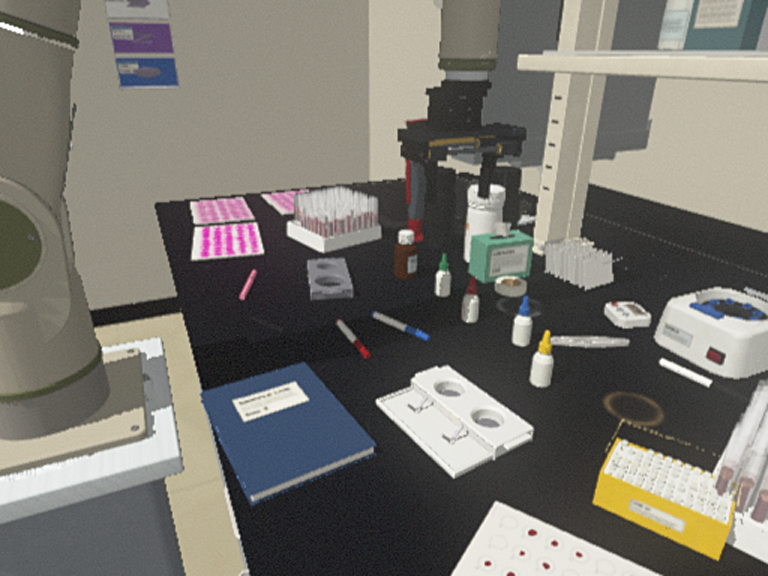

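View pics/wrist0.png

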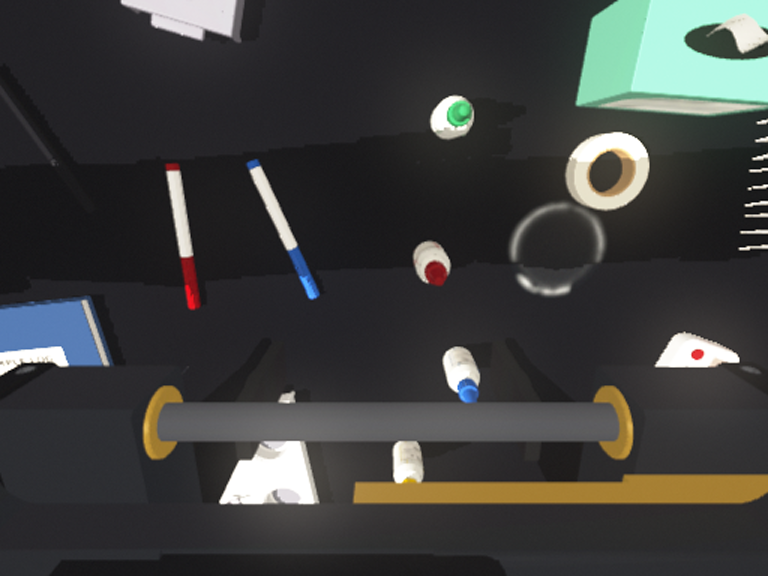

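Scene (view px): blue marker (367,315) with a blue cap, red marker (413,337), black pen (438,410) and pink pen (340,513). Droppers are blue (345,230), yellow (399,215), green (265,290) and red (319,262); the amber bottle is at (219,332). The white tray is at (473,255) and the grey tray at (275,418). For the blue marker, the possible mix-ups are the red, black and pink pens; I choose the one with a blue cap and white barrel, and I'll check it in a crop.

```bash
cat > m.py <<'E'
from h import *
P={n:eyes.camera(n) for n in("scene","side","wrist")}
def blobs(p,lo,hi,box,smin=110,vmin=60):
    im=cv2.cvtColor(np.array(p["pixels"]),cv2.COLOR_RGB2HSV)
    m=((im[...,0]>=lo)&(im[...,0]<=hi)&(im[...,1]>smin)&(im[...,2]>vmin)).astype(np.uint8)
    l,t,r,b=box; k=np.zeros_like(m);k[t:b,l:r]=m[t:b,l:r]
    n,_,st,c=cv2.connectedComponentsWithStats(k)
    i=1+np.argmax(st[1:,4]); return c[i],st[i].tolist()
E
python3 - <<'E'
from m import *
B={"blue":(100,130,(220,130,245,155),(340,190,360,225),(295,245,325,272)),
"yellow":(18,35,(255,120,280,145),(350,215,375,245),None),
"green":(50,85,(165,170,190,195),(285,165,305,182),(290,55,325,90)),
"red":(0,8,(200,155,222,175),(305,180,325,200),(275,165,305,195))}
for n,(lo,hi,*bx) in B.items():
    obs=[]
    for p,b in zip(P.values(),bx):
        if b:
            try:
                c,st=blobs(p,lo,hi,b);obs.append((p,*c));print(n,c.round(1),st)
            except Exception as e: print(n,'none')
    for k in (obs,obs[:2]):
        X=tri(k);print(n,X.round(4),[(proj(p,X)-(u,v)).round(1).tolist() for p,u,v in k])
# marker caps and ends
for n,(lo,hi,*bx) in {"bcap":(100,130,(240,190,258,212),(265,210,290,228),(190,160,214,200)),"btip":(100,130,(230,215,245,230),(245,205,256,215),(160,100,176,116)),"rcap":(0,8,(278,205,296,222),(235,225,250,240),(115,165,140,210))}.items():
    for p,b in zip(P.values(),bx):
        try:
            c,st=blobs(p,lo,hi,b);print(n,at_z(p,*c,.005).round(4),st)
        except Exception as e: print(n,'none')
# amber: boxes -> 
for n,p in P.items():
    d=eyes.look_for("amber_bottle_mid",p)
    for q in d[:2]:
        l,t,r,b=q["bbox"];print("amber",n,[l,t,r,b],at_z(p,(l+r)/2,(t+b)/2,.0495).round(4),q["conf"])
# tray rectification at z=.02
def rect(p,cx,cy,w=.30,h=.25,s=1250,z=.02):
    N=(int(w*s),int(h*s)); q=np.float32([[0,0],[N[0],0],[N[0],N[1]],[0,N[1]]])
    # u -> +x? image right = -y, up = +x
    src=np.float32([proj(p,(cx+h/2-v/s,cy+w/2-u/s,z)) for u,v in q])
    return cv2.warpPerspective(np.array(p["pixels"])[:,:,::-1].copy(),cv2.getPerspectiveTransform(src,q),N)
sc,sd=P["scene"],P["side"]
w=at_z(sc,316,170,.02);g=at_z(sc,184,280,.02);print("tray approx",w,g,at_z(sd,305,280,.02),at_z(sd,218,186,.02))
c1=np.round(w[:2],2);c2=np.round(g[:2],2);print(c1,c2)
cv2.imwrite("pics/rect.png",np.vstack([np.hstack([rect(p,*c) for c in(c1,c2)])[:300] for p in(sc,sd)]))
E
```

```text
blue [229.8 145. ] [227, 139, 7, 12, 57]
blue [349.3 204.1] [346, 197, 7, 13, 65]
blue [310.9 260.3] [305, 252, 14, 17, 181]
blue [ 0.6924 -0.1108  0.0661] [[-0.2, -0.1], [-0.4, 0.3], [0.2, 0.4]]
blue [ 0.6925 -0.1111  0.0662] [[-0.1, -0.3], [-0.2, 0.3]]
yellow [266.1 136. ] [263, 130, 7, 12, 62]
yellow [363.3 228.4] [359, 220, 9, 16, 104]
yellow [ 0.6442 -0.2181  0.0659] [[-0.1, -0.2], [-0.2, 0.3]]
yellow [ 0.6442 -0.2181  0.0659] [[-0.1, -0.2], [-0.2, 0.3]]
green [175.3 185.1] [172, 179, 8, 12, 63]
green [295.4 175.4] [293, 170, 6, 10, 34]
green [304.9  75.5] [297, 68, 16, 16, 205]
green [0.6737 0.1102 0.065 ] [[0.0, -0.4], [-0.1, 0.3], [0.1, -0.7]]
green [0.6738 0.1107 0.065 ] [[-0.2, -0.3], [-0.2, 0.2]]
red [211.4 163.4] [210, 162, 4, 4, 9]
red [314.7 188.9] [313, 185, 5, 8, 19]
red [283.8 180.8] [283, 178, 4, 7, 13]
red [ 0.6591 -0.005   0.0717] [[0.7, 0.5], [-1.5, -0.2], [4.4, 1.6]]
red [ 0.663  -0.0063  0.0708] [[-0.0, -0.0], [-0.0, 0.0]]
bcap [ 0.5468 -0.0248  0.005 ] [246, 192, 9, 13, 60]
bcap [ 0.5492 -0.0193  0.005 ] [270, 217, 17, 10, 81]
bcap [ 0.546  -0.0228  0.005 ] [191, 164, 22, 36, 305]
btip [0.5072 0.0778 0.005 ] [234, 224, 5, 4, 15]
btip [0.509  0.0827 0.005 ] [247, 207, 2, 3, 4]
btip [0.5079 0.0749 0.005 ] [164, 106, 9, 7, 43]
rcap [ 0.4454 -0.049   0.005 ] [286, 208, 4, 4, 4]
rcap [ 0.4457 -0.0113  0.005 ] [238, 227, 4, 4, 7]
rcap [ 0.4438 -0.0073  0.005 ] [127, 171, 1, 1, 1]
amber scene [130.7, 196.2, 161.3, 241.3] [0.6469 0.2238 0.0495] 0.93
amber scene [208.8, 158.8, 216.0, 187.0] [0.6532 0.002  0.0495] 0.16
amber side [261.2, 153.0, 275.1, 187.8] [0.64   0.2189 0.0495] 0.93
amber side [290.9, 171.5, 300.3, 198.0] [0.6588 0.0821 0.0495] 0.63
tray approx [ 0.46946969 -0.22329301  0.02      ] [0.47629415 0.27213448 0.02      ] [ 0.47333237 -0.26498442  0.02      ] [0.47547854 0.2309854  0.02      ]
[ 0.47 -0.22] [0.48 0.27]
```

View pics/rect.png

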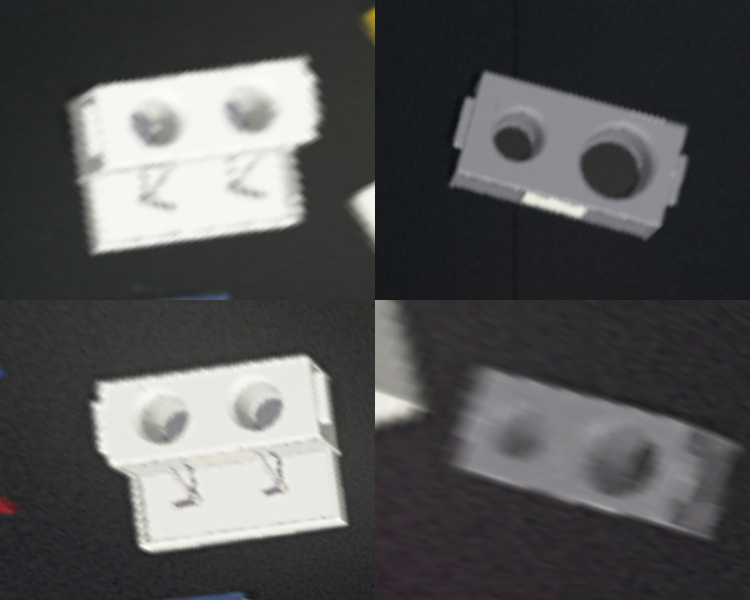

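The rectified views show the white tray's wells at (156,121) and (251,107), giving about 76 mm spacing as specified. The grey tray's wells are at (517,137) and (613,165), about 82 mm apart, also as specified. Next I'll look at both trays from above with the wrist camera.

{"name": "arm_command", "arguments": {"steps": [{"slide":[-0.03,0.05,0],"grip":1},{"slide":[-0.03,0.06,0]},{"slide":[-0.03,0.06,0]},{"slide":[-0.03,0.06,0]},{"slide":[-0.02,0.06,0]},{"slide":[0,0,0]},{"slide":[0,0,0]},{"slide":[0,0,0]}]}}

```text
schema error: expected keys rot, slide, grip
```

```bash
python3 - <<'E'
from h import *
p=eyes.camera("wrist");save(p,"wg.png",s=1.5);import pickle;pickle.dump(p,open("wg.pkl","wb"))
print(sensors.read_state()["ee_pos"])
for w in [(.497,.3044),(.475,.2256),(.485,.262)]:print(proj(p,(*w,.02))*1.5)
E
```

```text
[6.25024199e-01 2.36315402e-05 2.22585874e-01]
[ 194.66952409 -197.8306868 ]
[179.14568031 -55.1595052 ]
[ 185.76849676 -118.18175823]
```

{"name": "arm_command", "arguments": {"steps": [{"slide":[0,-0.06,0],"grip":1},{"slide":[0,-0.06,0]},{"slide":[0,-0.06,0]},{"slide":[0,-0.06,0]},{"slide":[0,-0.06,0]},{"slide":[0,-0.06,0]},{"slide":[0,-0.06,0]},{"slide":[0,-0.06,0]}]}}

```text
schema error: expected keys rot, slide, grip
```

```bash
python3 - <<'E'
from h import *
p=eyes.camera("wrist");p=eyes.camera("wrist");p=eyes.camera("wrist");save(p,"ww.png",s=1.5);import pickle;pickle.dump(p,open("ww.pkl","wb"))
print(sensors.read_state()["ee_pos"],sensors.read_state()["joint_vel"])
for w in [(.4998,-.1984,.02),(.5102,-.274,.02),(.4475,-.244,.0155)]:print(proj(p,w)*1.5)
E
```

```text
[6.25010345e-01 4.99156908e-05 2.22563849e-01] [-0.0003889   0.00189875  0.00108367 -0.00081434 -0.00012892  0.0003821
 -0.00117379]
[265.17384748 442.64218636]
[280.98486989 501.95917796]
[220.91829526 476.04887826]
```

View pics/wg.png

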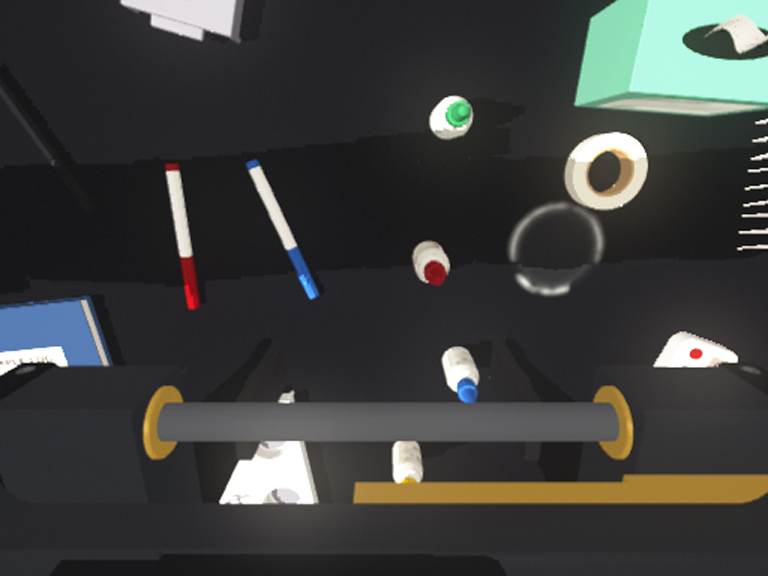

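View pics/ww.png

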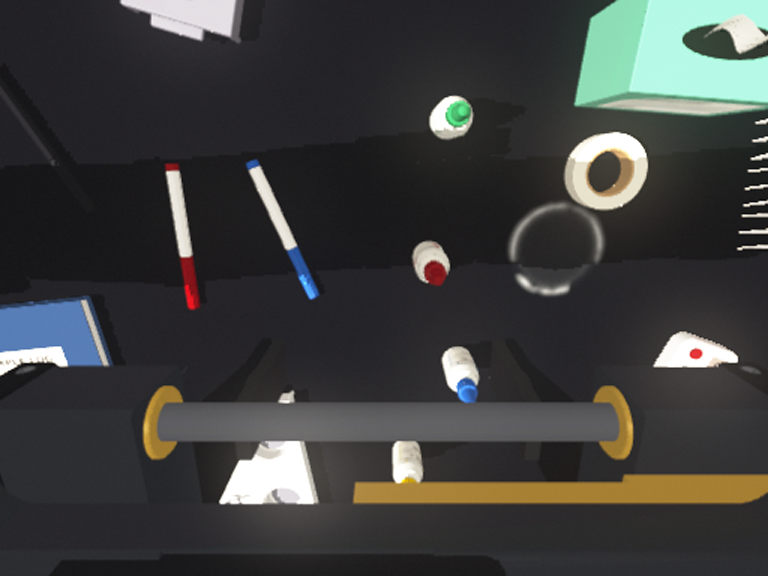

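The moves were refused because every row needs all three keys, so both pictures repeat the start view. They show the blue-capped marker from (252,160) to (315,297), with the red-capped one to its left. I'll resend the move, to the white tray first.

{"name": "arm_command", "arguments": {"steps": [{"slide":[-0.03,-0.05,0],"rot":[0,0,0],"grip":1},{"slide":[-0.03,-0.05,0],"rot":[0,0,0],"grip":1},{"slide":[-0.03,-0.05,0],"rot":[0,0,0],"grip":1},{"slide":[-0.03,-0.05,0],"rot":[0,0,0],"grip":1},{"slide":[-0.03,0,0],"rot":[0,0,0],"grip":1},{"slide":[0,0,0],"rot":[0,0,0],"grip":1},{"slide":[0,0,0],"rot":[0,0,0],"grip":1},{"slide":[0,0,0],"rot":[0,0,0],"grip":1}]}}

```text
time: 2.4
ee_pos: [0.4758, -0.1993, 0.2225]
eef_rot: [0.707, 0.708, 0.0, 0.0]
ft_force: [0.9, -0.3, -0.1]
width: 0.0869
grip_force: 0.0
```

```bash
python3 - <<'E'
from h import *
p=eyes.camera("wrist");save(p,"ww2.png",s=1.5);import pickle;pickle.dump(p,open("ww.pkl","wb"))
s=sensors.read_state();print(s["time"],s["ee_pos"],np.abs(s["joint_vel"]).max())
for w in [(.4998,-.1984,.02),(.5102,-.274,.02),(.4475,-.244,.0155)]:print(proj(p,w)*1.5)
E
```

```text
2.45 [ 0.4757196  -0.19940237  0.22244909] 0.002548604039876081
[415.14874974 251.39622933]
[424.57862615 330.86707727]
[357.0170079  298.75967641]
```

View pics/ww2.png

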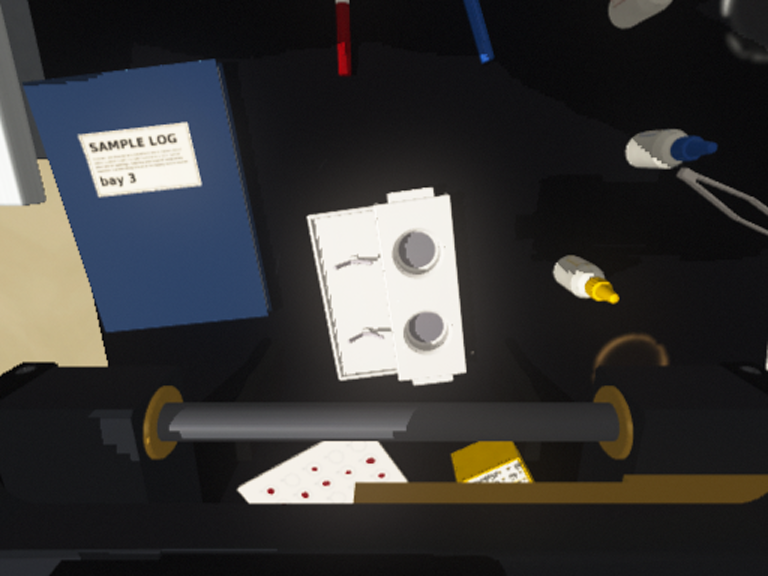

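Wells show at (416,252) and (426,329) with the pen-rest V's near (358,262) and (372,332). That agrees with the estimate to about 2 mm. I'll zoom in on the V's.

```bash
python3 - <<'E'
from h import *;import pickle
p=pickle.load(open("ww.pkl","rb"))
im=cv2.resize(np.array(p["pixels"])[120:260,195:320,::-1],None,fx=4.5,fy=4.2,interpolation=cv2.INTER_CUBIC)
mid=np.array([.506,-.2357]);th=np.radians(7.6);lx=np.array([np.cos(th),np.sin(th)]);ly=np.array([-lx[1],lx[0]])
o=mid-.027*lx;print("origin",o)
def mk(x,y,z,c):
    u=proj(p,(*(o+x*lx+y*ly),z)); cv2.circle(im,(int((u[0]-195)*4.5),int((u[1]-120)*4.2)),4,c,-1)
for s in(.036,-.036):
    mk(-.0465,s,.023,(0,0,255));mk(-.0155,s,.023,(0,0,255));mk(-.031,s,.0085,(0,255,0))
for s in(.038,-.038): mk(.027,s,.02,(255,0,0))
for x,y in((-.004,.083),(.058,.083),(.058,-.083),(-.004,-.083)):mk(x,y,.02,(255,0,255))
cv2.imwrite("pics/crop.png",im)
E
```

```text
origin [ 0.47923718 -0.23927092]
```

View pics/crop.png

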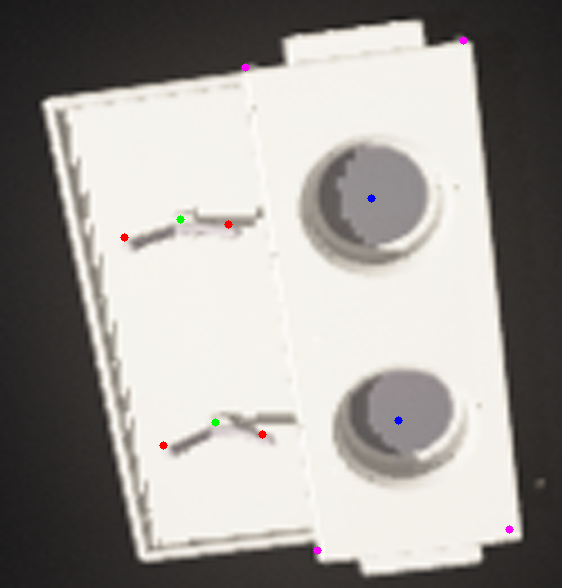

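The overlay fits within 2–4 mm, so I'm shifting the tray estimate by (+2, −1.5) mm. The origin becomes about (0.481, −0.241) with yaw 7.4°. Next I go for the pen, with its centre at (0.533, 0.0155) and yaw 21°.

{"name": "arm_command", "arguments": {"steps": [{"slide":[0.0143,0.0537,0],"rot":[0,0,7],"grip":0.45},{"slide":[0.0143,0.0537,0],"rot":[0,0,7],"grip":0.45},{"slide":[0.0143,0.0537,0],"rot":[0,0,7],"grip":0.45},{"slide":[0.0143,0.0537,0],"rot":[0,0,0],"grip":0.45},{"slide":[0,0,-0.05],"rot":[0,0,0],"grip":0.45},{"slide":[0,0,-0.05],"rot":[0,0,0],"grip":0.45},{"slide":[0,0,-0.05],"rot":[0,0,0],"grip":0.45},{"slide":[0,0,0],"rot":[0,0,0],"grip":0.45}]}}

```text
time: 3.45
ee_pos: [0.5297, 0.0151, 0.0693]
eef_rot: [0.566, 0.824, -0.002, -0.003]
ft_force: [-0.0, 0.4, 1.0]
width: 0.0396
grip_force: 0.0
```

```bash
python3 - <<'E'
from h import *
P={n:eyes.camera(n) for n in("wrist","scene")};s=sensors.read_state();print(s["ee_pos"],s["eef_rot"],s["width"])
p=P["wrist"];a=np.array(p["pixels"])[:,:,::-1];b=np.array(P["scene"]["pixels"])[150:278,180:350,::-1]
cv2.imwrite("pics/pen.png",np.vstack([a,cv2.resize(b,(512,384))])[:, :].astype(np.uint8)[:600] if 0 else cv2.resize(np.hstack([a,cv2.resize(b,(512,384))]),(800,300)))
for d in eyes.look_for("blue_marker_mid",p): print(d)
E
```

```text
[0.53307416 0.01520006 0.07388155] [5.66233812e-01 8.24244545e-01 3.65574703e-04 2.59226897e-04] 0.039215898353333264
{'bbox': [29.0, 0.9, 74.9, 109.7], 'conf': 0.76}
{'bbox': [254.3, 128.6, 270.6, 268.3], 'conf': 0.61}
```

View pics/pen.png

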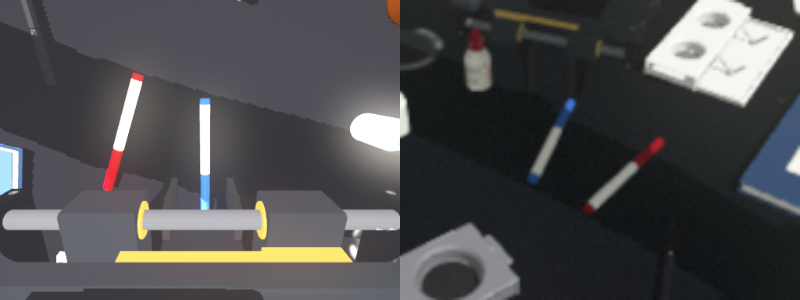

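The blue marker, (205,155) in the left half, is aligned and centred between the fingers at (170) and (235); the red one is clear of them. I'll lower and grip.

{"name": "arm_command", "arguments": {"newtons": 10, "steps": [{"slide":[0,0,-0.04],"rot":[0,0,0],"grip":0.45},{"slide":[0,0,-0.03],"rot":[0,0,0],"grip":0.45},{"slide":[0,0,0],"rot":[0,0,0],"grip":0.45},{"slide":[0,0,0],"rot":[0,0,0],"grip":0.0},{"slide":[0,0,0],"rot":[0,0,0],"grip":0.0},{"slide":[0,0,0],"rot":[0,0,0],"grip":0.0},{"slide":[0,0,0],"rot":[0,0,0],"grip":0.0},{"slide":[0,0,0],"rot":[0,0,0],"grip":0.0}]}}

```text
time: 4.6
ee_pos: [0.5326, 0.0148, 0.0031]
eef_rot: [0.566, 0.824, 0.0, 0.0]
ft_force: [-1.3, -0.9, 6.2]
width: 0.0098
grip_force: 10.0
```

{"name": "arm_command", "arguments": {"steps": [{"slide":[0,0,0.05],"rot":[0,0,0],"grip":0.0},{"slide":[0,0,0.05],"rot":[0,0,0],"grip":0.0},{"slide":[-0.0165,-0.052,0],"rot":[0,0,-4.5],"grip":0.0},{"slide":[-0.0165,-0.052,0],"rot":[0,0,-4.5],"grip":0.0},{"slide":[-0.0165,-0.052,0],"rot":[0,0,-4.6],"grip":0.0},{"slide":[-0.0165,-0.052,0],"rot":[0,0,0],"grip":0.0},{"slide":[-0.0165,-0.052,0],"rot":[0,0,0],"grip":0.0},{"slide":[0,0,0],"rot":[0,0,0],"grip":0.0}]}}

```text
time: 5.6
ee_pos: [0.4476, -0.2495, 0.1025]
eef_rot: [0.663, 0.749, -0.001, 0.0]
ft_force: [-0.8, 1.2, -0.3]
width: 0.0101
grip_force: 10.0
```

```bash
python3 - <<'E'
from h import *
for i in range(4): p=eyes.camera("wrist")
q=eyes.camera("side")
s=sensors.read_state();print(s["time"],s["ee_pos"],s["eef_rot"],s["width"])
a=np.array(p["pixels"])[:,:,::-1];b=np.array(q["pixels"])[200:350,200:400,::-1]
cv2.imwrite("pics/pen2.png",cv2.resize(np.hstack([a,cv2.resize(b,(512,384))]),(800,300)))
E
```

```text
5.85 [ 0.45025305 -0.24376179  0.10244899] [ 6.59183890e-01  7.51981730e-01  2.00484954e-04 -1.88793989e-04] 0.009846538847373201
```

View pics/pen2.png

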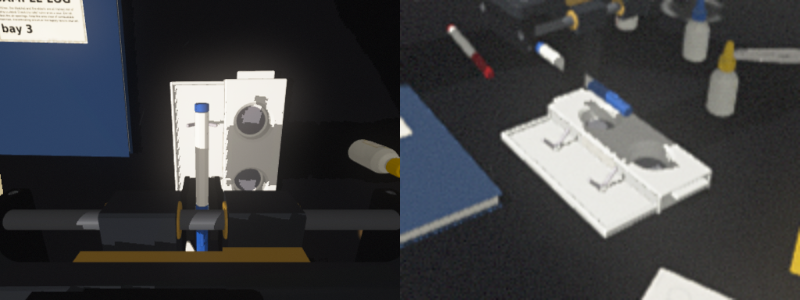

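The pen is held at (203,150), parallel to the tray and over the V's. I'll lower it into the rest and open slightly.

{"name": "arm_command", "arguments": {"steps": [{"slide":[0,-0.001,-0.04],"rot":[0,0,0],"grip":0.0},{"slide":[0,0,-0.03],"rot":[0,0,0],"grip":0.0},{"slide":[0,0,-0.017],"rot":[0,0,0],"grip":0.0},{"slide":[0,0,0],"rot":[0,0,0],"grip":0.0},{"slide":[0,0,0],"rot":[0,0,0],"grip":0.19},{"slide":[0,0,0],"rot":[0,0,0],"grip":0.19},{"slide":[0,0,0],"rot":[0,0,0],"grip":0.19},{"slide":[0,0,0],"rot":[0,0,0],"grip":0.19}]}}

```text
time: 6.85
ee_pos: [0.4498, -0.2463, 0.0159]
eef_rot: [0.66, 0.751, 0.0, 0.0]
ft_force: [-0.2, 0.3, -0.0]
width: 0.0164
grip_force: 0.0
```

{"name": "arm_command", "arguments": {"steps": [{"slide":[0,0,0.03],"rot":[0,0,0],"grip":0.19},{"slide":[0,0,0.054],"rot":[0,0,0],"grip":0.19},{"slide":[0,0,0.05],"rot":[0,0,0],"grip":0.65},{"slide":[0.0485,0.027,0],"rot":[0,0,0],"grip":0.65},{"slide":[0.0485,0.027,0],"rot":[0,0,0],"grip":0.65},{"slide":[0.0485,0.027,0],"rot":[0,0,0],"grip":0.65},{"slide":[0.0485,0.027,0],"rot":[0,0,0],"grip":0.65},{"slide":[0.0485,0.027,0],"rot":[0,0,0],"grip":0.65}]}}

```text
time: 7.85
ee_pos: [0.6936, -0.1104, 0.1496]
eef_rot: [0.66, 0.751, 0.0, 0.0]
ft_force: [0.7, 0.4, 0.0]
width: 0.0561
grip_force: 0.0
```

```bash
python3 - <<'E'
from h import *
for i in range(5): p=eyes.camera("wrist")
q=eyes.camera("side")
s=sensors.read_state();print(s["time"],s["ee_pos"],s["eef_rot"],s["width"])
a=np.array(p["pixels"])[:,:,::-1];b=np.array(q["pixels"])[200:350,200:400,::-1]
cv2.imwrite("pics/pen3.png",cv2.resize(np.hstack([a,cv2.resize(b,(512,384))]),(800,300)))
E
```

```text
8.15 [ 0.69157025 -0.11234236  0.1495151 ] [ 6.60454482e-01  7.50865966e-01 -4.17953814e-04  5.32615043e-05] 0.05629869089310192
```

View pics/pen3.png

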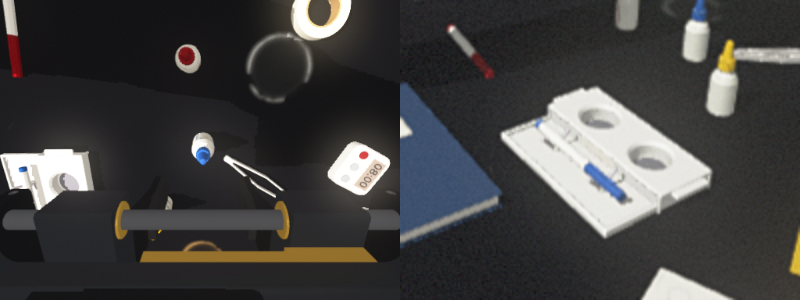

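The pen lies in its rest, blue cap at (605,185) in the right half. The blue dropper at (203,150) is below the gripper, so I descend and grip it.

{"name": "arm_command", "arguments": {"newtons": 12, "steps": [{"slide":[0.001,0.001,-0.05],"rot":[0,0,0],"grip":0.65},{"slide":[0,0,-0.05],"rot":[0,0,0],"grip":0.65},{"slide":[0,0,-0.0275],"rot":[0,0,0],"grip":0.65},{"slide":[0,0,0],"rot":[0,0,0],"grip":0.65},{"slide":[0,0,0],"rot":[0,0,0],"grip":0.0},{"slide":[0,0,0],"rot":[0,0,0],"grip":0.0},{"slide":[0,0,0],"rot":[0,0,0],"grip":0.0},{"slide":[0,0,0],"rot":[0,0,0],"grip":0.0}]}}

```text
time: 9.15
ee_pos: [0.6936, -0.1102, 0.0229]
eef_rot: [0.66, 0.751, 0.0, 0.0]
ft_force: [-0.6, -0.8, 4.2]
width: 0.0278
grip_force: 12.0
```

{"name": "arm_command", "arguments": {"steps": [{"slide":[0,0,0.06],"rot":[0,0,0],"grip":0.0},{"slide":[0,0,0.05],"rot":[0,0,0],"grip":0.0},{"slide":[-0.0477,-0.0223,0],"rot":[0,0,0],"grip":0.0},{"slide":[-0.0477,-0.0223,0],"rot":[0,0,0],"grip":0.0},{"slide":[-0.0477,-0.0223,0],"rot":[0,0,0],"grip":0.0},{"slide":[-0.0477,-0.0223,0],"rot":[0,0,0],"grip":0.0},{"slide":[0,0,-0.02],"rot":[0,0,0],"grip":0.0},{"slide":[0,0,0],"rot":[0,0,0],"grip":0.0}]}}

```text
time: 10.15
ee_pos: [0.5015, -0.1992, 0.1114]
eef_rot: [0.66, 0.751, -0.0, -0.001]
ft_force: [-0.4, -0.2, -0.0]
width: 0.0279
grip_force: 12.0
```

```bash
python3 - <<'E'
from h import *
for i in range(4): p=eyes.camera("wrist")
q=eyes.camera("side");r=eyes.camera("scene")
s=sensors.read_state();print(s["time"],s["ee_pos"],s["eef_rot"],s["width"])
a=np.array(p["pixels"])[:,:,::-1];b=np.array(q["pixels"])[170:320,220:420,::-1];c=np.array(r["pixels"])[90:216,250:418,::-1]
cv2.imwrite("pics/b1.png",np.hstack([cv2.resize(x,(400,300)) for x in (b,c)]))
E
```

```text
10.45 [ 0.50309338 -0.19912526  0.11252825] [6.59708430e-01 7.51521558e-01 1.91126536e-04 3.14123413e-04] 0.02827411739659985
```

View pics/b1.png

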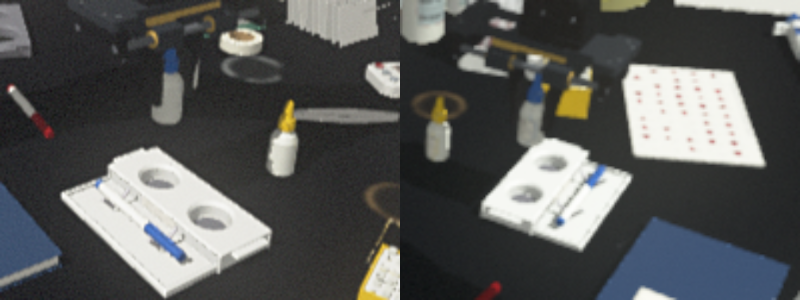

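The blue bottle is held upright above the near well (left panel (168,95), well (160,178)). I'll lower it in and release.

{"name": "arm_command", "arguments": {"steps": [{"slide":[0,0,-0.04],"rot":[0,0,0],"grip":0.0},{"slide":[0,0,-0.03],"rot":[0,0,0],"grip":0.0},{"slide":[0,0,-0.015],"rot":[0,0,0],"grip":0.0},{"slide":[0,0,0],"rot":[0,0,0],"grip":0.0},{"slide":[0,0,0],"rot":[0,0,0],"grip":0.0},{"slide":[0,0,0],"rot":[0,0,0],"grip":0.55},{"slide":[0,0,0],"rot":[0,0,0],"grip":0.55},{"slide":[0,0,0],"rot":[0,0,0],"grip":0.55}]}}

```text
time: 11.45
ee_pos: [0.5026, -0.1994, 0.0273]
eef_rot: [0.66, 0.751, 0.0, 0.0]
ft_force: [-0.4, 0.7, -0.1]
width: 0.0458
grip_force: 0.0
```

{"name": "arm_command", "arguments": {"steps": [{"slide":[0,0,0.05],"rot":[0,0,0],"grip":0.55},{"slide":[0,0,0.06],"rot":[0,0,0],"grip":0.65},{"slide":[0,0,0.02],"rot":[0,0,0],"grip":0.65},{"slide":[0.0472,-0.0062,0],"rot":[0,0,0],"grip":0.65},{"slide":[0.0472,-0.0063,0],"rot":[0,0,0],"grip":0.65},{"slide":[0.0472,-0.0062,0],"rot":[0,0,0],"grip":0.65},{"slide":[0,0,0],"rot":[0,0,0],"grip":0.65},{"slide":[0,0,0],"rot":[0,0,0],"grip":0.65}]}}

```text
time: 12.45
ee_pos: [0.6435, -0.2182, 0.1567]
eef_rot: [0.66, 0.751, -0.0, -0.0]
ft_force: [-0.4, 0.5, -0.0]
width: 0.0562
grip_force: 0.0
```

```bash
python3 - <<'E'
from m import *
s=sensors.read_state();print(s["ee_pos"])
p=P["wrist"]
print("pred yellow nozzle wrist",proj(p,(.6442,-.2181,.066)))
try: print(blobs(p,18,35,(200,150,320,260),140,100))
except Exception as e: print(e)
# blue placed bottle
o=[]
for n,b in (("scene",(285,110,330,165)),("side",(270,200,310,245))):
    c,st=blobs(P[n],100,130,b);o.append((P[n],*c));print(c,st)
print("blue",tri(o))
E
```

```text
[ 0.64332783 -0.21836777  0.15773671]
pred yellow nozzle wrist [259.89175981 194.00633468]
(array([260.0660066, 194.2640264]), [252, 184, 18, 23, 303])
[303.23809524 154.83333333] [301, 149, 5, 11, 42]
[301.76344086 237.33333333] [298, 229, 8, 16, 93]
blue [ 0.50298381 -0.19932408  0.06926317]
```

Blue sits at (0.503, −0.199), with its nozzle centroid 3–4 mm higher than on the worktop, which means it is fully down. Yellow is exactly where predicted, so I grip it next.

{"name": "arm_command", "arguments": {"newtons": 12, "steps": [{"slide":[0.001,0,-0.05],"rot":[0,0,0],"grip":0.65},{"slide":[0,0,-0.05],"rot":[0,0,0],"grip":0.65},{"slide":[0,0,-0.035],"rot":[0,0,0],"grip":0.65},{"slide":[0,0,0],"rot":[0,0,0],"grip":0.65},{"slide":[0,0,0],"rot":[0,0,0],"grip":0.0},{"slide":[0,0,0],"rot":[0,0,0],"grip":0.0},{"slide":[0,0,0],"rot":[0,0,0],"grip":0.0},{"slide":[0,0,0],"rot":[0,0,0],"grip":0.0}]}}

```text
time: 13.6
ee_pos: [0.6455, -0.2183, 0.023]
eef_rot: [0.66, 0.751, 0.0, 0.001]
ft_force: [-0.6, 1.0, 4.3]
width: 0.0282
grip_force: 12.0
```

{"name": "arm_command", "arguments": {"steps": [{"slide":[0,0,0.06],"rot":[0,0,0],"grip":0.0},{"slide":[0,0,0.05],"rot":[0,0,0],"grip":0.0},{"slide":[-0.0442,-0.0189,0],"rot":[0,0,0],"grip":0.0},{"slide":[-0.0441,-0.0189,0],"rot":[0,0,0],"grip":0.0},{"slide":[-0.0442,-0.0189,0],"rot":[0,0,0],"grip":0.0},{"slide":[0,0,0],"rot":[0,0,0],"grip":0.0},{"slide":[0,0,0],"rot":[0,0,0],"grip":0.0},{"slide":[0,0,-0.04],"rot":[0,0,0],"grip":0.0}]}}

```text
time: 14.6
ee_pos: [0.516, -0.2748, 0.0945]
eef_rot: [0.659, 0.752, 0.001, 0.003]
ft_force: [1.3, -0.4, -1.4]
width: 0.0283
grip_force: 12.0
```

{"name": "arm_command", "arguments": {"steps": [{"slide":[0,0,-0.03],"rot":[0,0,0],"grip":0.0},{"slide":[0,0,-0.02],"rot":[0,0,0],"grip":0.0},{"slide":[0,0,-0.0155],"rot":[0,0,0],"grip":0.0},{"slide":[0,0,0],"rot":[0,0,0],"grip":0.0},{"slide":[0,0,0],"rot":[0,0,0],"grip":0.0},{"slide":[0,0,0],"rot":[0,0,0],"grip":0.55},{"slide":[0,0,0],"rot":[0,0,0],"grip":0.55},{"slide":[0,0,0],"rot":[0,0,0],"grip":0.55}]}}

```text
time: 15.6
ee_pos: [0.5126, -0.2748, 0.0268]
eef_rot: [0.66, 0.751, 0.0, 0.0]
ft_force: [-0.3, 0.9, 1.1]
width: 0.0459
grip_force: 0.0
```

{"name": "arm_command", "arguments": {"steps": [{"slide":[0,0,0.06],"rot":[0,0,0],"grip":0.55},{"slide":[0,0,0.06],"rot":[0,0,0],"grip":0.65},{"slide":[0,0,0.02],"rot":[0,0,0],"grip":0.65},{"slide":[0.023,0.055,0],"rot":[0,0,-5.3],"grip":0.65},{"slide":[0.023,0.055,0],"rot":[0,0,-5.3],"grip":0.65},{"slide":[0.023,0.055,0],"rot":[0,0,-5.3],"grip":0.65},{"slide":[0.023,0.055,0],"rot":[0,0,-5.3],"grip":0.65},{"slide":[0.023,0.055,0],"rot":[0,0,-5.3],"grip":0.65}]}}

```text
time: 16.6
ee_pos: [0.6281, 0.0019, 0.1668]
eef_rot: [0.816, 0.579, 0.0, 0.0]
ft_force: [0.8, 0.6, -0.3]
width: 0.0562
grip_force: 0.0
```

{"name": "arm_command", "arguments": {"steps": [{"slide":[0.023,0.055,0],"rot":[0,0,-5.3],"grip":0.65},{"slide":[0.0232,0.0553,0],"rot":[0,0,-5.6],"grip":0.65},{"slide":[0,0,0],"rot":[0,0,0],"grip":0.65},{"slide":[0,0,0],"rot":[0,0,0],"grip":0.65},{"slide":[0,0,0],"rot":[0,0,0],"grip":0.65},{"slide":[0,0,0],"rot":[0,0,0],"grip":0.65},{"slide":[0,0,0],"rot":[0,0,0],"grip":0.65},{"slide":[0,0,0],"rot":[0,0,0],"grip":0.65}]}}

```text
time: 17.6
ee_pos: [0.6737, 0.1102, 0.1667]
eef_rot: [0.866, 0.5, 0.0, 0.0]
ft_force: [0.2, 0.2, -0.7]
width: 0.0565
grip_force: 0.0
```

```bash
python3 - <<'E'
from m import *
s=sensors.read_state();print(s["ee_pos"],s["eef_rot"])
p=P["wrist"]
print("pred green nozzle wrist",proj(p,(.6738,.1105,.065)))
try: print(blobs(p,50,85,(200,130,330,270),110,60))
except Exception as e: print(e)
o=[]
for n,b in (("scene",(305,110,360,175)),("side",(300,215,345,275))):
    c,st=blobs(P[n],18,35,b);o.append((P[n],*c));print(c,st)
print("yellow",tri(o))
E
```

```text
[0.67370402 0.11050368 0.16661313] [8.66029592e-01 4.99992744e-01 4.88099335e-05 1.29452263e-05]
pred green nozzle wrist [257.84765287 190.8746818 ]
(array([258.48837209, 190.96899225]), [251, 182, 16, 20, 258])
[318.20658683 133.82934132] [308, 116, 23, 32, 334]
[327.69465649 255.61068702] [323, 246, 10, 18, 131]
yellow [ 0.50680432 -0.28884959  0.08632149]
```

{"name": "arm_command", "arguments": {"newtons": 12, "steps": [{"slide":[0,0,-0.05],"rot":[0,0,0],"grip":0.65},{"slide":[0,0,-0.05],"rot":[0,0,0],"grip":0.65},{"slide":[0,0,-0.044],"rot":[0,0,0],"grip":0.65},{"slide":[0,0,0],"rot":[0,0,0],"grip":0.65},{"slide":[0,0,0],"rot":[0,0,0],"grip":0.0},{"slide":[0,0,0],"rot":[0,0,0],"grip":0.0},{"slide":[0,0,0],"rot":[0,0,0],"grip":0.0},{"slide":[0,0,0],"rot":[0,0,0],"grip":0.0}]}}

```text
time: 18.75
ee_pos: [0.6744, 0.1106, 0.0237]
eef_rot: [0.866, 0.5, 0.001, 0.0]
ft_force: [-0.2, 0.7, 4.1]
width: 0.0279
grip_force: 12.0
```

```bash
python3 - <<'E'
from m import *
# yellow in well predicted at (.513,-.275,.070)
X=(.513,-.275,.070);u=proj(P["scene"],X).astype(int);v=proj(P["side"],X).astype(int);o=[]
for n,q in (("scene",u),("side",v)):
    c,st=blobs(P[n],22,32,(q[0]-7,q[1]-9,q[0]+8,q[1]+9),150,100);o.append((P[n],*c));print(q,c,st)
print("yellow",tri(o),[(proj(p,tri(o))-(a,b)).round(1) for p,a,b in o])
E
```

```text
[314 142] [314.71311475 138.25409836] [308, 133, 14, 15, 122]
[327 255] [327.72033898 255.5       ] [323, 246, 10, 18, 118]
yellow [ 0.51271947 -0.27899588  0.07650494] [array([0.8, 1.3]), array([ 1.7, -1.7])]
```

{"name": "arm_command", "arguments": {"steps": [{"slide":[0,0,0.06],"rot":[0,0,0],"grip":0.0},{"slide":[0,0,0.06],"rot":[0,0,0],"grip":0.0},{"slide":[0,0,0.057],"rot":[0,0,0],"grip":0.0},{"slide":[-0.0473,0.0378,0],"rot":[0,0,3.6],"grip":0.0},{"slide":[-0.0474,0.0379,0],"rot":[0,0,3.6],"grip":0.0},{"slide":[-0.0473,0.0378,0],"rot":[0,0,3.6],"grip":0.0},{"slide":[-0.0474,0.0379,0],"rot":[0,0,3.6],"grip":0.0},{"slide":[0,0,0],"rot":[0,0,0],"grip":0.0}]}}

```text
time: 19.9
ee_pos: [0.4804, 0.2661, 0.2001]
eef_rot: [0.794, 0.608, 0.0, -0.001]
ft_force: [0.6, -0.5, -0.8]
width: 0.028
grip_force: 12.0
```

```bash
python3 - <<'E'
from h import *
for i in range(4): p=eyes.camera("wrist")
q=eyes.camera("side");r=eyes.camera("scene")
s=sensors.read_state();print(s["time"],s["ee_pos"],s["eef_rot"],s["width"])
a=np.array(p["pixels"])[:,:,::-1].copy()
mid=None
th=np.radians(-15.6);lx=np.array([np.cos(th),np.sin(th)]);ly=np.array([-lx[1],lx[0]]);o=np.array([.485,.262])
a=cv2.resize(a,None,fx=1.4,fy=1.4,interpolation=cv2.INTER_CUBIC)[:400,:600]
def mk(x,y,c,z=.02):
    u=proj(p,(*(o+x*lx+y*ly),z))*1.4; cv2.circle(a,(int(u[0]),int(u[1])),3,c,-1);print(x,y,u.round())
mk(0,.044,(255,0,0));mk(0,-.038,(255,0,0))
for x in(-.04,.04):
    for y in(-.083,.083): mk(x,y,(255,0,255))
b=np.array(q["pixels"])[210:310,240:370,::-1];c=np.array(r["pixels"])[100:200,260:390,::-1]
z=np.vstack([cv2.resize(x,(200,200)) for x in(b,c)])
cv2.imwrite("pics/g1.png",np.hstack([a,z]))
E
```

```text
20.2 [0.48517886 0.26085451 0.19935273] [ 7.97207711e-01  6.03705085e-01 -1.37926107e-04  1.30383270e-04] 0.028294758022760318
0 0.044 [361. 190.]
0 -0.038 [361. 281.]
-0.04 -0.083 [319. 326.]
-0.04 0.083 [313. 142.]
0.04 -0.083 [404. 325.]
0.04 0.083 [410. 142.]
```

View pics/g1.png

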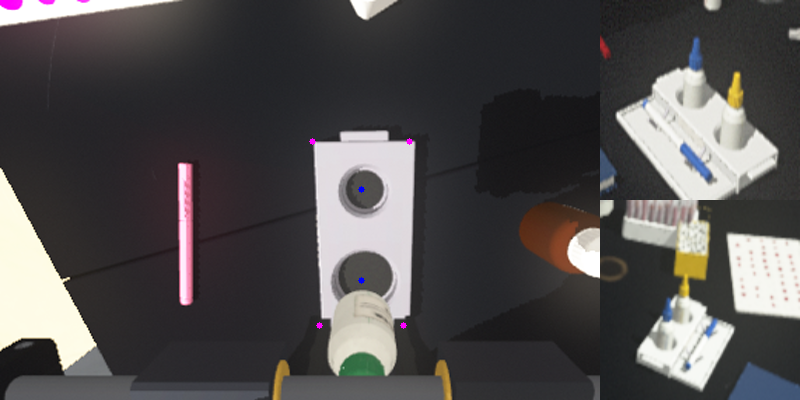

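Top right: both bottles are upright in the white tray and the pen is in its rest. The grey tray overlay fits within 2 mm, with the small well at (363,189) and the large one at (364,281). I'll place green in the small well.

{"name": "arm_command", "arguments": {"steps": [{"slide":[0.0132,0.043,0],"rot":[0,0,0],"grip":0.0},{"slide":[0,0,-0.04],"rot":[0,0,0],"grip":0.0},{"slide":[0,0,-0.04],"rot":[0,0,0],"grip":0.0},{"slide":[0,0,0],"rot":[0,0,0],"grip":0.0},{"slide":[0,0,-0.04],"rot":[0,0,0],"grip":0.0},{"slide":[0,0,-0.03],"rot":[0,0,0],"grip":0.0},{"slide":[0,0,-0.021],"rot":[0,0,0],"grip":0.0},{"slide":[0,0,0],"rot":[0,0,0],"grip":0.0}]}}

```text
time: 21.2
ee_pos: [0.4982, 0.3046, 0.0292]
eef_rot: [0.797, 0.604, -0.0, 0.0]
ft_force: [0.1, -0.1, -0.3]
width: 0.0283
grip_force: 12.0
```

{"name": "arm_command", "arguments": {"steps": [{"slide":[0,0,0],"rot":[0,0,0],"grip":0.0},{"slide":[0,0,0],"rot":[0,0,0],"grip":0.55},{"slide":[0,0,0],"rot":[0,0,0],"grip":0.55},{"slide":[0,0,0],"rot":[0,0,0],"grip":0.55},{"slide":[0,0,0],"rot":[0,0,0],"grip":0.55},{"slide":[0,0,0.06],"rot":[0,0,0],"grip":0.55},{"slide":[0,0,0.06],"rot":[0,0,0],"grip":1},{"slide":[0,0,0.05],"rot":[0,0,0],"grip":1}]}}

```text
time: 22.2
ee_pos: [0.4976, 0.305, 0.2011]
eef_rot: [0.797, 0.605, 0.001, 0.0]
ft_force: [1.2, 0.4, -0.0]
width: 0.0607
grip_force: 0.0
```

```bash
python3 - <<'E'
from m import *
s=sensors.read_state();print(s["ee_pos"])
S,D=P["scene"],P["side"]
for u,v in((90,208),(100,205),(147,196),(147,170)): print("jar/box base",at_z(S,u,v,0).round(3))
# green check
X=(.4984,.3039,.070);o=[]
for n in("scene","side"):
    q=proj(P[n],X).astype(int)
    try:
        c,st=blobs(P[n],50,85,(q[0]-12,q[1]-14,q[0]+13,q[1]+14));o.append((P[n],*c));print(q,c,st)
    except Exception as e:print(n,e)
if len(o)>1:print("green",tri(o))
# amber cap: white blob
X=(.643,.221,.090);o=[]
for n in("scene","side","wrist"):
    p=P[n];q=proj(p,X).astype(int);im=np.array(p["pixels"]).astype(int)
    im=cv2.cvtColor(np.array(p["pixels"]),cv2.COLOR_RGB2HSV)
    m=((im[...,1]<70)&(im[...,2]>110)).astype(np.uint8);k=np.zeros_like(m);h=15 if n!="wrist" else 30
    y0,x0=max(q[1]-h,0),max(q[0]-h,0);k[y0:q[1]+h,x0:q[0]+h]=m[y0:q[1]+h,x0:q[0]+h]
    N,_,st,c=cv2.connectedComponentsWithStats(k)
    if N>1:
        i=1+np.argmax(st[1:,4]);print(n,q,c[i],st[i]);o.append((p,*c[i]))
        if n!="wrist":print(at_z(p,*c[i],.09))
    print([(np.round(d["bbox"]).tolist(),round(d["conf"],2)) for d in eyes.look_for("amber_bottle_mid",p)[:2]])
print(tri(o[:2]),tri(o))
E
```

```text
[0.49877334 0.30584557 0.20171839]
jar/box base [0.833 0.259 0.   ]
jar/box base [0.824 0.237 0.   ]
jar/box base [0.762 0.139 0.   ]
jar/box base [0.854 0.064 0.   ]
[160 267] [160.         269.29166667] [156, 262, 9, 15, 96]
[216 162] [216.16666667 163.16666667] [216, 161, 2, 5, 6]
green [0.49838602 0.30582303 0.06683788]
scene [145 205] [143.5 200. ] [143 200   2   1   2]
[0.65985626 0.2121094  0.09      ]
[([132.0, 211.0, 158.0, 238.0], 0.55)]
side [268 157] [270.1827957 157.4516129] [265 153  11  10  93]
[0.64840651 0.22315412 0.09      ]
[([262.0, 152.0, 276.0, 188.0], 0.74)]
wrist [407 226] [412.21704658 222.33201189] [ 393  206   39   34 1009]
[([365.0, 181.0, 431.0, 236.0], 0.76)]
[0.64839983 0.21760841 0.09508004] [0.64901194 0.22119156 0.0931156 ]
```

Amber is at about (0.6485, 0.223) and green is down in its well. I'll go over to amber.

{"name": "arm_command", "arguments": {"steps": [{"slide":[0.0499,-0.0276,0],"rot":[0,0,0],"grip":1},{"slide":[0.0499,-0.0276,0],"rot":[0,0,0],"grip":1},{"slide":[0.0499,-0.0276,0],"rot":[0,0,0],"grip":1},{"slide":[0,0,0],"rot":[0,0,0],"grip":1},{"slide":[0,0,0],"rot":[0,0,0],"grip":1},{"slide":[0,0,0],"rot":[0,0,0],"grip":1},{"slide":[0,0,0],"rot":[0,0,0],"grip":1},{"slide":[0,0,0],"rot":[0,0,0],"grip":1}]}}

```text
time: 23.5
ee_pos: [0.6469, 0.2226, 0.1989]
eef_rot: [0.796, 0.605, 0.0, 0.0]
ft_force: [-0.9, 0.1, -0.0]
width: 0.087
grip_force: 0.0
```

```bash
python3 - <<'E'
from h import *
p=eyes.camera("wrist");q=eyes.camera("scene")
s=sensors.read_state();print(s["ee_pos"],s["width"])
X=(.6485,.223,.099);c=proj(p,X);print("pred cap top",c,"cap radius px",np.linalg.norm(proj(p,(.6485+.0154,.223-.0043,.099))-c))
im=cv2.cvtColor(np.array(p["pixels"]),cv2.COLOR_RGB2HSV)
m=((im[...,1]<70)&(im[...,2]>110)).astype(np.uint8);k=np.zeros_like(m);a,b=c.astype(int);k[b-40:b+40,a-40:a+40]=m[b-40:b+40,a-40:a+40]
N,_,st,cc=cv2.connectedComponentsWithStats(k);i=1+np.argmax(st[1:,4]);print(cc[i],st[i])
print("img->world of centroid at .099/.09",at_z(p,*cc[i],.099),at_z(p,*cc[i],.09))
save(p,"am.png",(180,110,340,230),4)
E
```

```text
[0.64706312 0.22233663 0.1987717 ] 0.08691923538138126
pred cap top [259.67293295 190.65465408] cap radius px 16.444403578564703
[259.74509804 186.92363261] [243 169  34  37 969]
img->world of centroid at .099/.09 [0.64957594 0.22662568 0.099     ] [0.64891069 0.22405466 0.09      ]
```

View pics/am.png

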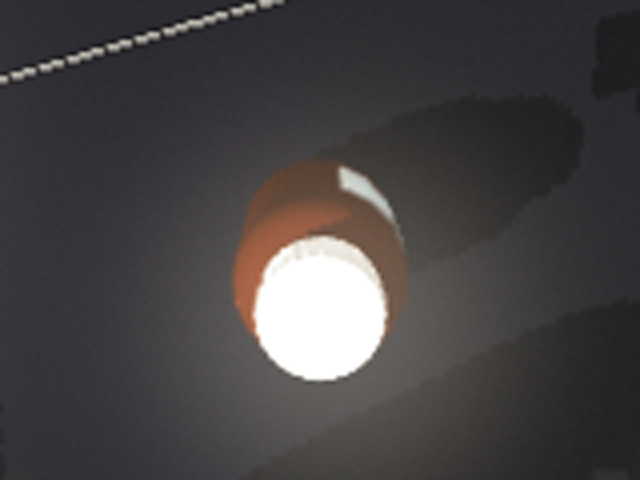

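This is the amber bottle seen from above, with its cap top at crop (321,315) and the fingers clear of it. The centre is about (0.6495, 0.225). I descend and grip.

{"name": "arm_command", "arguments": {"newtons": 25, "steps": [{"slide":[0.0025,0.0025,-0.05],"rot":[0,0,0],"grip":1},{"slide":[0,0,-0.05],"rot":[0,0,0],"grip":1},{"slide":[0,0,-0.04],"rot":[0,0,0],"grip":1},{"slide":[0,0,-0.022],"rot":[0,0,0],"grip":1},{"slide":[0,0,0],"rot":[0,0,0],"grip":0.0},{"slide":[0,0,0],"rot":[0,0,0],"grip":0.0},{"slide":[0,0,0],"rot":[0,0,0],"grip":0.0},{"slide":[0,0,0],"rot":[0,0,0],"grip":0.0}]}}

```text
time: 24.6
ee_pos: [0.6503, 0.2248, 0.0377]
eef_rot: [0.797, 0.605, 0.001, 0.0]
ft_force: [0.2, 0.2, -0.3]
width: 0.055
grip_force: 0.0
```

{"name": "arm_command", "arguments": {"steps": [{"slide":[0,0,0],"rot":[0,0,0],"grip":0.0},{"slide":[0,0,0],"rot":[0,0,0],"grip":0.0},{"slide":[0,0,0],"rot":[0,0,0],"grip":0.0},{"slide":[0,0,0.03],"rot":[0,0,0],"grip":0.0},{"slide":[0,0,0.05],"rot":[0,0,0],"grip":0.0},{"slide":[0,0,0.05],"rot":[0,0,0],"grip":0.0},{"slide":[0,0,0],"rot":[0,0,0],"grip":0.0},{"slide":[0,0,0],"rot":[0,0,0],"grip":0.0}]}}

```text
time: 25.6
ee_pos: [0.6492, 0.2244, 0.1654]
eef_rot: [0.797, 0.605, -0.001, -0.0]
ft_force: [-0.7, 0.4, -1.4]
width: 0.0464
grip_force: 25.0
```

{"name": "arm_command", "arguments": {"steps": [{"slide":[-0.043,0,0],"rot":[0,0,0],"grip":0.0},{"slide":[-0.043,0,0],"rot":[0,0,0],"grip":0.0},{"slide":[-0.043,0,0],"rot":[0,0,0],"grip":0.0},{"slide":[-0.043,0,0],"rot":[0,0,0],"grip":0.0},{"slide":[0,0,0],"rot":[0,0,0],"grip":0.0},{"slide":[0,0,0],"rot":[0,0,0],"grip":0.0},{"slide":[0,0,-0.03],"rot":[0,0,0],"grip":0.0},{"slide":[0,0,0],"rot":[0,0,0],"grip":0.0}]}}

```text
time: 26.6
ee_pos: [0.477, 0.2235, 0.1341]
eef_rot: [0.797, 0.604, -0.002, -0.0]
ft_force: [0.5, -0.2, -0.8]
width: 0.0462
grip_force: 25.0
```

```bash
python3 - <<'E'
from m import *
s=sensors.read_state();print(s["time"],s["ee_pos"],s["width"],s["ft_force"])
e=np.array(s["ee_pos"]);bz=e[2]-.0377
for n in("scene","side"):
    p=P[n]
    print(n,"exp base/capbottom/top",proj(p,(e[0],e[1],bz)).round(1),proj(p,(e[0],e[1],bz+.065)).round(1),proj(p,(e[0],e[1],bz+.099)).round(1))
    im=cv2.cvtColor(np.array(p["pixels"]),cv2.COLOR_RGB2HSV)
    m=((im[...,0]<18)&(im[...,1]>110)&(im[...,2]>35)).astype(np.uint8)
    a,b=proj(p,(e[0],e[1],bz+.03)).astype(int);k=np.zeros_like(m);k[b-35:b+35,a-30:a+30]=m[b-35:b+35,a-30:a+30]
    ys,xs=np.nonzero(k);print("amber px",len(xs),xs.min(),xs.max(),ys.min(),ys.max())
    for y in range(ys.min(),ys.max()+1,4): r=xs[ys==y]; print(y,r.min(),r.max(),(r.min()+r.max())/2) if len(r) else 0
    print([(np.round(d["bbox"]).tolist(),round(d["conf"],2)) for d in eyes.look_for("amber_bottle_mid",p)[:2]])
    print([(np.round(d["bbox"]).tolist(),round(d["conf"],2)) for d in eyes.look_for("green_dropper_mid",p)[:5]])
o=[]
E
```

```text
26.75 [0.47840735 0.2246866  0.13714211] 0.04647498449047567 [ 0.79937253 -0.1714547  -0.93693397]
scene exp base/capbottom/top [197.3 238.4] [194.6 213.7] [193.1 199.6]
amber px 448 183 210 215 248
215 183 183 183.0
219 183 186 184.5
223 183 196 189.5
227 184 196 190.0
231 185 196 190.5
235 186 210 198.0
239 186 210 198.0
243 187 208 197.5
247 192 202 197.0
[([180.0, 212.0, 211.0, 247.0], 0.85)]
[([154.0, 261.0, 173.0, 293.0], 0.68)]
side exp base/capbottom/top [218.6 161.8] [217.7 140.2] [217.3 128.5]
amber px 54 212 222 146 162
146 212 218 215.0
150 213 213 213.0
154 212 215 213.5
158 212 216 214.0
162 216 218 217.0
[([211.0, 130.0, 227.0, 166.0], 0.65), ([272.0, 262.0, 311.0, 301.0], 0.49)]
[([268.0, 261.0, 313.0, 299.0], 0.34)]
```

The bottle hangs upright and centred, with its base where expected in both views. I'll lower it into the large well.

{"name": "arm_command", "arguments": {"steps": [{"slide":[-0.001,0,-0.035],"rot":[0,0,0],"grip":0.0},{"slide":[0,0,-0.025],"rot":[0,0,0],"grip":0.0},{"slide":[0,0,-0.02],"rot":[0,0,0],"grip":0.0},{"slide":[0,0,-0.01],"rot":[0,0,0],"grip":0.0},{"slide":[0,0,-0.005],"rot":[0,0,0],"grip":0.0},{"slide":[0,0,0],"rot":[0,0,0],"grip":0.0},{"slide":[0,0,0],"rot":[0,0,0],"grip":0.0},{"slide":[0,0,0],"rot":[0,0,0],"grip":0.0}]}}

```text
time: 27.95
ee_pos: [0.4771, 0.2248, 0.0421]
eef_rot: [0.797, 0.605, 0.001, 0.0]
ft_force: [0.3, -0.5, -2.2]
width: 0.0466
grip_force: 25.0
```

{"name": "arm_command", "arguments": {"steps": [{"slide":[0,0,0],"rot":[0,0,0],"grip":0.9},{"slide":[0,0,0],"rot":[0,0,0],"grip":0.9},{"slide":[0,0,0],"rot":[0,0,0],"grip":0.9},{"slide":[0,0,0],"rot":[0,0,0],"grip":0.9},{"slide":[0,0,0.04],"rot":[0,0,0],"grip":0.9},{"slide":[0,0,0.06],"rot":[0,0,0],"grip":0.9},{"slide":[0,0,0.06],"rot":[0,0,0],"grip":0.9},{"slide":[0,0,0.03],"rot":[0,0,0],"grip":0.9}]}}

```text
time: 28.95
ee_pos: [0.4776, 0.2251, 0.2353]
eef_rot: [0.797, 0.605, 0.002, 0.0]
ft_force: [-0.7, -0.4, -0.2]
width: 0.0784
grip_force: 0.0
```

{"name": "arm_command", "arguments": {"steps": [{"slide":[0.04,-0.045,0],"rot":[0,0,0],"grip":0.9},{"slide":[0.04,-0.045,0],"rot":[0,0,0],"grip":0.9},{"slide":[0.03,-0.045,0],"rot":[0,0,0],"grip":0.9},{"slide":[0.03,-0.045,0],"rot":[0,0,0],"grip":0.9},{"slide":[0,0,0],"rot":[0,0,0],"grip":0.9},{"slide":[0,0,0],"rot":[0,0,0],"grip":0.9},{"slide":[0,0,0],"rot":[0,0,0],"grip":0.9},{"slide":[0,0,0],"rot":[0,0,0],"grip":0.9}]}}

```text
time: 29.95
ee_pos: [0.6164, 0.0458, 0.2318]
eef_rot: [0.796, 0.605, 0.0, -0.0]
ft_force: [0.5, -0.7, -0.2]
width: 0.0783
grip_force: 0.0
```

```bash
python3 - <<'E'
from m import *
s=sensors.read_state();print(s["time"],s["ee_pos"])
S,D=P["scene"],P["side"]
T={"blue":(100,130,(.503,-.1993)),"yellow":(22,32,(.513,-.275)),"green":(50,85,(.4984,.3045)),"red":(0,180,(.663,-.006))}
for k,(lo,hi,xy) in T.items():
    for n in("scene","side"):
        q=proj(P[n],(*xy,.07)).astype(int)
        try:
            c,st=blobs(P[n],lo,hi,(q[0]-6,q[1]-8,q[0]+7,q[1]+9),90,45);print(k,n,"exp",proj(P[n],(*xy,.070)).round(1),c.round(1),st,at_z(P[n],*c,.07).round(3))
        except Exception as e:print(k,n,e)
for n in("scene","side"):
    p=P[n];print(n,"amber",[(np.round(d["bbox"]).tolist(),round(d["conf"],2)) for d in eyes.look_for("amber_bottle_mid",p)[:2]])
    for z in(.0535,.103): print(z,proj(p,(.477,.2247,z)).round(1))
    print("marker",[(np.round(d["bbox"]).tolist(),round(d["conf"],2)) for d in eyes.look_for("blue_marker_mid",p)[:5]],proj(p,(.4505,-.245,.0155)))
    # cap column symmetry of amber: white cap centroid
    q=proj(p,(.477,.2247,.094)).astype(int);im=cv2.cvtColor(np.array(p["pixels"]),cv2.COLOR_RGB2HSV)
    m=((im[...,1]<60)&(im[...,2]>130)).astype(np.uint8);kk=np.zeros_like(m);kk[q[1]-14:q[1]+14,q[0]-14:q[0]+14]=m[q[1]-14:q[1]+14,q[0]-14:q[0]+14]
    N,_,st,c=cv2.connectedComponentsWithStats(kk)
    if N>1:i=1+np.argmax(st[1:,4]);print("cap exp",proj(p,(.477,.2247,.094)).round(1),c[i].round(1),st[i])
E
```

```text
30.1 [0.6165702  0.04510852 0.23174672]
blue scene exp [303.1 154.4] [303.3 154.9] [300, 149, 7, 12, 53] [ 0.501 -0.198  0.07 ]
blue side exp [301.6 237.2] [301.7 237.3] [297, 229, 10, 16, 102] [ 0.503 -0.2    0.07 ]
yellow scene exp [314.5 142.1] [314.3 139.4] [308, 134, 13, 15, 120] [ 0.521 -0.287  0.07 ]
yellow side exp [328.  255.6] [327.6 255.7] [322, 247, 11, 17, 133] [ 0.512 -0.275  0.07 ]
green scene exp [160.6 268.2] [159.9 269.4] [156, 262, 9, 15, 104] [0.497 0.307 0.07 ]
green side exp [216.5 162.2] [216.  157.5] [216, 157, 1, 2, 2] [0.512 0.349 0.07 ]
red scene exp [211.4 163.7] [211.9 165.6] [209, 159, 7, 13, 67] [ 0.656 -0.001  0.07 ]
red side exp [314.6 189.2] [314.2 190.4] [311, 184, 7, 12, 63] [ 0.657 -0.012  0.07 ]
scene amber [([188.0, 235.0, 215.0, 277.0], 0.82), ([308.0, 141.0, 319.0, 161.0], 0.16)]
0.0535 [199.5 254.6]
0.103 [197.7 237.5]
marker [([286.0, 245.0, 299.0, 294.0], 0.75), ([195.0, 324.0, 258.0, 359.0], 0.56)] [325.55251868 170.386704  ]
cap exp [198.  240.7] [198.2 242.2] [190 233  17  20 274]
side amber [([213.0, 159.0, 224.0, 192.0], 0.88)]
0.0535 [218.7 176.4]
0.103 [218.1 160.7]
marker [([269.0, 257.0, 312.0, 298.0], 0.74), ([160.0, 183.0, 173.0, 200.0], 0.65), ([168.0, 211.0, 201.0, 230.0], 0.42)] [289.05199133 279.01323953]
cap exp [218.2 163.6] [217.1 158.4] [204 149  28  21 431]
```

```bash
python3 -c "
from bench import order
print(order.close_job())"
```

```text
the job is handed in; nothing more can be done
None
```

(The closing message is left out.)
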